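# Change the booth's air over to the standby filter

### The job

This air station on the spray-shop bench feeds the painters' masks through one of its two filter lines (the pipe without a filter, between them, is the bypass): a valve is open when its lever lies along its pipe and shut when the lever lies across it. Change over to the standby filter without interrupting the air: with a fingertip push the shut lever of the standby filter line round until it is fully open, and only then push the lever of the filter line that was in use round until it is fully shut. Leave the bypass shut, only push the levers without gripping them between the fingers, and leave everything else on the bench where it stands.

Things in the scene. Friction and masses are not known exactly. Their poses are not given: they have to be found in the camera images.
- lever_standby (a joint): Ball-valve lever of the standby filter line. 0 = fully shut: across its pipe, pointing to the line's +y. 1.57 = fully open: along its pipe, pointing to the line's -x. It grows anticlockwise seen from above; a hard stop at each end, stays where left; about 4 N at the middle of the grip turns it. Starts shut (0 to 0.08).
- lever_duty (a joint): Ball-valve lever of the filter line in use. 0 = fully shut: across its pipe, pointing to the line's +y. 1.57 = fully open: along its pipe, pointing to the line's -x. It grows anticlockwise seen from above; a hard stop at each end, stays where left; about 4 N at the middle of the grip turns it. Starts open (1.49 to 1.57).
- lever_bypass (a joint): Ball-valve lever of the bypass, the plain pipe in the middle. 0 = fully shut: across its pipe, pointing to the line's +y. 1.57 = fully open: along its pipe, pointing to the line's -x. It grows anticlockwise seen from above; a hard stop at each end, stays where left; about 4 N at the middle of the grip turns it. Starts shut and is to be left so.
- standby_grip (a point): Middle of the lever grip of the standby filter line: 60 mm out from the turning axis, 223 mm above the bench. Straight black sleeve, 55 mm long (32 to 87 mm from the axis), 18 mm wide, 11 mm thick (217.5 to 228.5 mm above the bench), nothing beside it; below it only filter heads (top 198 mm) and pipes (192 mm).
- duty_grip (a point): Middle of the lever grip of the filter line in use: 60 mm out from the turning axis, 223 mm above the bench. Straight black sleeve, 55 mm long (32 to 87 mm from the axis), 18 mm wide, 11 mm thick (217.5 to 228.5 mm above the bench), nothing beside it; below it only filter heads (top 198 mm) and pipes (192 mm).
- bypass_grip (a point): Middle of the lever grip of the bypass: 60 mm out from the turning axis, 223 mm above the bench. Straight black sleeve, 55 mm long (32 to 87 mm from the axis), 18 mm wide, 11 mm thick (217.5 to 228.5 mm above the bench), nothing beside it; below it only filter heads (top 198 mm) and pipes (192 mm).
- line_standby: Filter line on standby, lever across it at the start (left or right one): pipe along its x from the supply header (+x, far) to the outlet header (-x, near the robot), axis 175 mm above the bench; brass ball valve, then an aluminium filter head 80 x 62 mm, centre 98 mm to -x, top 198 mm above the bench, bowl below. Origin at bench height straight below the lever's upright turning axis. z up. Fixed.
- line_duty: Filter line in use, lever along it at the start (left or right one): pipe along its x from the supply header (+x, far) to the outlet header (-x, near the robot), axis 175 mm above the bench; brass ball valve, then an aluminium filter head 80 x 62 mm, centre 98 mm to -x, top 198 mm above the bench, bowl below. Origin at bench height straight below the lever's upright turning axis. z up. Fixed.
- station: Fixed skid: base plate 320 x 440 mm, 8 mm thick; two steel headers along y, 175 mm up, 88 mm to +x (supply) and 175 mm to -x (outlet) of the origin; three lines join them at y = +140, 0, -140 mm: filter, bypass, filter. A dial gauge on the outlet header at y = +70 mm reaches 242 mm up; all else is below the levers. Origin at bench height below the bypass stem; axes as the lines.
- mixing_cup: White mixing cup, 72 mm diameter at the rim, 85 mm high, on the base plate between two lines; origin at its underside. Leave it.
- tape_roll: Roll of masking tape lying on the base plate, 90 mm diameter, 24 mm high; origin at its underside. Leave it.
- thinner_bottle: Grey bottle, 66 mm diameter, 200 mm high, beside the left filter line; origin at its underside. Leave it.
- paint_tin: Tin, 84 mm diameter, 120 mm high, beside the right filter line; origin at its underside. Leave it.
- cup_lid: White cup lid with a spout, 80 mm diameter, 30 mm high, on the bench to the right; origin at its underside. Leave it.
- spanner: Steel spanner lying on the bench behind the station to the left; origin at its underside. Leave it.
- gun_cup: White spray-gun cup, 84 mm diameter at the rim, 110 mm high, on the bench to the left; origin at its underside. Leave it.

How it is judged:
On the way, in this order (a step that is already met when the one before it is completed fails the run):
1. the standby line is fully open while the line in use is still open and the bypass shut (value of joint lever_standby above 1.45 rad and value of joint lever_duty above 1.3 rad and value of joint lever_bypass below 0.12 rad), for 0.2 s.
2. then the line that was in use is fully shut (value of joint lever_duty below 0.12 rad and value of joint lever_standby above 1.45 rad), for 0.2 s.
At the end, for the whole second after the job is handed in: The standby filter's lever is fully open (1.45 rad or more of 1.57), the lever of the filter that was in use is fully shut (0.12 rad or less), the bypass lever is still shut (0.12 rad or less), and all three are at rest (all of step 2 and value of joint lever_bypass below 0.12 rad and velocity of joint lever_standby between -0.05 and 0.05 rad/s and velocity of joint lever_duty between -0.05 and 0.05 rad/s and velocity of joint lever_bypass between -0.05 and 0.05 rad/s); the robot touches nothing.
It fails at once if the line in use is turned towards shut (below 1.25 rad) before the standby line is open (1.35 rad): the air is interrupted (value of joint lever_duty below 1.25 rad and value of joint lever_standby below 1.35 rad).
It fails at once if the bypass is opened (over 0.2 rad) (value of joint lever_bypass above 0.2 rad).
It fails at once if a lever is pinched between the fingers (both flanks of its grip pressed at once) ((contact force between the fingers and lever_standby_c0 above 1 N and contact force between the fingers and lever_standby_c1 above 1 N) or (contact force between the fingers and lever_duty_c0 above 1 N and contact force between the fingers and lever_duty_c1 above 1 N) or (contact force between the fingers and lever_bypass_c0 above 1 N and contact force between the fingers and lever_bypass_c1 above 1 N)).
It fails at once if something else on the bench is lifted, carried or shoved (over 25 mm) (distance of any of mixing_cup, tape_roll, thinner_bottle, paint_tin, cup_lid, spanner, gun_cup from where it was at the start of the episode above 0.025 m).
It also fails if it takes over 51 s, if anything falls off the work surface, if the arm or the gripper's body presses on something with over 40 N, if the wrist force passes 120 N, or if a joint passes its speed limit or range.

### The arm

A 6-joint arm with a two-finger parallel gripper is mounted at the origin on the work surface. World frame = base frame: x ahead of the robot, y to its left, z up, the work surface at z = 0. Lengths are in m, angles in rad, forces in N, time in s.
With the tool pointing down it reaches from about 0.425 to 0.95 m from the base axis. Payload 3.5 kg.
Tool frame: the origin (TCP) lies midway between the tips of the shut fingers; the grasp point (between the pads) lies ctrl.grasp_offset behind it (ctrl.grasp_offset is the distance from the TCP to the grasp point, in m); x points along the fingers, y is the direction in which the jaws open and shut, and the axes are right-handed (so a half turn about x gives the same grasp; the last joint's range is limited). The gripper opens to 85 mm and grips with 20 to 120 N. Pads are 22 mm wide; open, the fingers measure 114 mm over their backs; the gripper's body (76 mm by 85 mm) begins 54 mm behind the grasp point. The pads swing forward as they close: fully open they stand 13 mm farther back than shut.
Start: joints at [-1.328, 0.286, 1.577, -0, 1.279, -0.15], TCP at [0.258, -0.624, 0.231] pointing down, gripper open.
Joint ranges: [-2.77, 2.77], [-0.9, 2.22], [0.21, 2.48], [-1.53, 4.67], [0.24, 2.81], [-2.84, 2.84]. Speed limits (rad/s): [2.79, 2.79, 3.14, 3.14, 3.14, 3.14].

### API

Orientations are given as a unit quaternion [x, y, z, w].
In Python, from plant import readout, read_camera, sign_off, ctrl gives the robot as it stands.
- The arm moves only by the tool drive_tool, never from a script. Its argument "steps" is a list of rows, each a list of 5 numbers: the shift along the tool's x, y, z in cm, then the turn about the tool's x in degrees, then the opening, from 0 (shut) to 1 (fully open). A call has 1 to 10 rows; each row shifts and turns the commanded pose from where the row before left it, along the tool's axes as they then stand; what a row does not reach is not made up. A row lasts 1/10 s, in which the tool goes at most 50 mm and 8.59 degrees, less where a joint would pass 70% of its speed; a pose out of reach is approached as far as the arm can. A call is refused whole if a number of a shift passes 5 or a number of a turn 8.59, either way. A call with a gripper value outside its range is refused whole. The fingers move at their own pace and stop on an object; "force" is the grip in N (left out, the last holds). Time passes only in rows, so rows that do not move let the fingers close. It gives the time, the measured TCP pose, the force and the opening at its end, in the units of the state.
- readout.get_state(): the state, without advancing time (a new reading comes with each control period).
- read_camera(name): name is "side" or "top" or "wrist"; returns a dict with "frame" (400x640x3 uint8, red, green, blue), "vertical_fov" (degrees; the focal length in pixels is half the picture's height over the tangent of half this angle, whatever the lens; pixels are square), "cx", "cy" (the principal point, pixels), "eye" and "orientation" of the camera in the world. Camera axes: x right, y up, looking along -z (the intrinsics and any distortion apply to the point x, -y, -z); pixel columns grow to the right and rows downward; lengths in m; the calibration is good to about 2 mm. A picture is of the moment at which its call begins. There is no depth.
- sign_off(): hands the job in, once; it reports no verdict.
The state is a dict: "time": time; "qpos": joint angles; "dq": joint speeds; "joint_efforts": joint torques, N m; "eef_pos": TCP position; "tcp_rot": TCP orientation; "contact_force": force on the tool from outside, world axes, zero at the start; "wrist_torque": the same for the moment, N m; "opening": opening from 0.0 (shut) to 1.0 (fully open).
Only numpy, scipy, OpenCV 4.12 (cv2) and the standard library are available. Lean on these libraries where they do the work, as an engineer would, in place of code of your own. Each camera call takes 0.05 s, during which the arm holds its last target. There are 200 camera calls.

## Working session

There is one attempt and no reset: what is moved stays moved. The work goes in short steps, Python scripts to look and compute and a tool call to move; the robot and the scene stay as the last step left them, time stands still between calls to the robot, and variables do not carry over. Pictures are saved under pics/ and viewed, about 8 in all and at most 12, crops included, and the job is handed in when it is done.

Besides the shell and the picture viewer there is one more tool, called after "Request:" as name(argument=value, ...) on one line, values as JSON. drive_tool: Moves the arm, as the interface text tells. Its arguments: {"type":"object","properties":{"steps":{"type":"array","items":{"type":"array","items":{"type":"number"}}},"force":{"type":"number"}},"required":["steps"]}

```bash
mkdir -p pics; python3 - <<'E'
from plant import readout, read_camera, ctrl
import cv2
s=readout.get_state();print({k:s[k] for k in('time','eef_pos','tcp_rot','opening')},ctrl.grasp_offset)
for n in('top','side'):
    c=read_camera(n);cv2.imwrite(f'pics/{n}0.png',c['frame'][:,:,::-1]);print(n,{k:c[k] for k in c if k!='frame'})
E
```

```text
{'time': 0.0, 'eef_pos': array([ 0.2582611 , -0.62294698,  0.22992616]), 'tcp_rot': array([-0.69348043, -0.13880441,  0.69354377, -0.13716879]), 'opening': 0.9971030728727492} 0.0187
top {'vertical_fov': 47.054821045970854, 'cx': 317.1187331178013, 'cy': 208.80472702083622, 'eye': array([0.39466466, 0.03524041, 1.50530782]), 'orientation': array([-0.02456562,  0.03064619,  0.71060908, -0.70248991])}
side {'vertical_fov': 42.08007617803827, 'cx': 311.581556637807, 'cy': 191.86052951358204, 'eye': array([-0.3338323 ,  0.82906616,  1.33067964]), 'orientation': array([-0.151027  ,  0.35423144,  0.84297464, -0.37563904])}
```

View pics/top0.png

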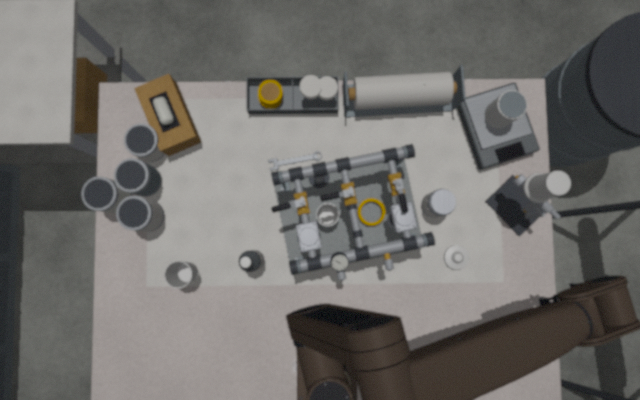

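View pics/side0.png

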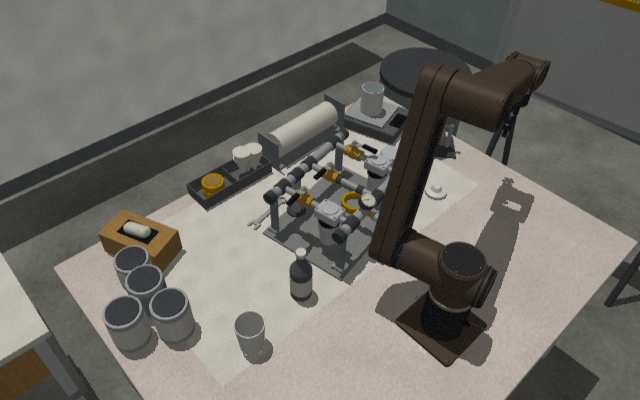

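Top view: the left line's lever (stem about 301,203) lies across its pipe, so left is standby. The right line's lever (about 400,195) lies along its pipe, so right is duty. I'll enlarge and measure.

```bash
cat > h.py <<'E'
import numpy as np
from scipy.spatial.transform import Rotation as R
def ray(c,u,v,z):
    f=200/np.tan(np.radians(c['vertical_fov']/2))
    d=R.from_quat(c['orientation']).apply([(u-c['cx'])/f,-(v-c['cy'])/f,-1])
    return c['eye']+d*(z-c['eye'][2])/d[2]
def proj(c,p):
    f=200/np.tan(np.radians(c['vertical_fov']/2))
    q=R.from_quat(c['orientation']).inv().apply(np.array(p)-c['eye'])
    return c['cx']+f*q[0]/-q[2], c['cy']-f*q[1]/-q[2]
E
python3 - <<'E'
from plant import read_camera
import cv2,numpy as np
from h import *
c=read_camera('top');im=c['frame'][:,:,::-1].copy()
cv2.imwrite('pics/top1.png',cv2.resize(im[140:285,255:455],None,fx=4,fy=4,interpolation=cv2.INTER_CUBIC))
h=cv2.cvtColor(im,cv2.COLOR_BGR2HSV)
m=cv2.inRange(h,(10,120,90),(30,255,255));m[:140]=0;m[290:]=0;m[:,:255]=0;m[:,455:]=0
n,l,st,ce=cv2.connectedComponentsWithStats(m)
for i in range(1,n):
    if st[i,4]>15: print('brass',st[i],ce[i].round(1),ray(c,*ce[i],.2).round(4))
E
```

```text
brass [388 173  13  22 112] [393.5 181.6] [ 0.5726 -0.1965  0.2   ]
brass [341 182  13   7  53] [346.7 185.2] [ 0.5636 -0.0621  0.2   ]
brass [294 192  13   7  51] [300.1 194.8] [0.5374 0.0717 0.2   ]
brass [344 197  13   9  78] [350.1 200.7] [ 0.5188 -0.0712  0.2   ]
brass [358 198  28  28 286] [371.6 211.5] [ 0.4873 -0.132   0.2   ]
brass [298 205  11  10  70] [303.1 209.8] [0.4944 0.0635 0.2   ]
brass [384 254   6   5  26] [386.7 255.9] [ 0.3609 -0.172   0.2   ]
```

View pics/top1.png

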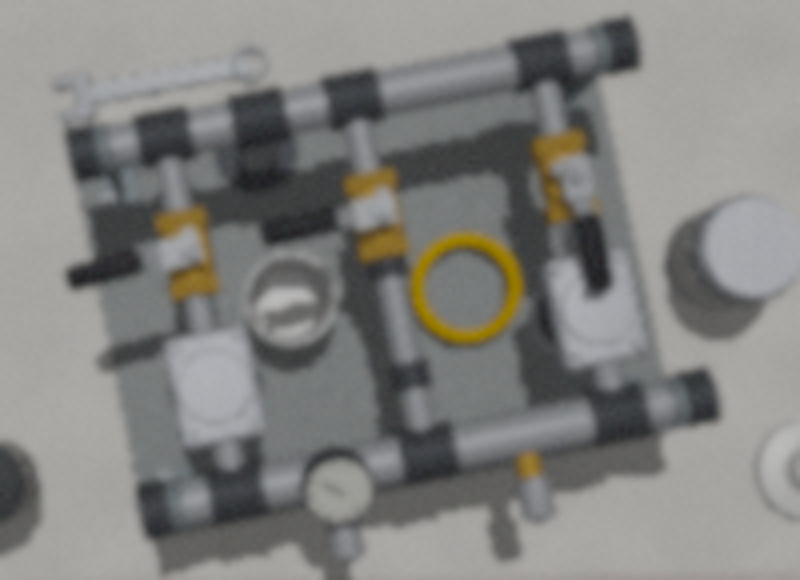

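```bash
cat > m.py <<'E'
from plant import read_camera, readout
import cv2
from h import *
np.set_printoptions(precision=4,suppress=True)
c=read_camera('top');im=c['frame'].copy()
def px(a): return 255+(a[0]+.5)/4-.5,140+(a[1]+.5)/4-.5
print('valves z.19',[ray(c,*px(a),.192)[:2] for a in((186,253),(376,214),(560,175))])
print('heads z.198',[ray(c,*px(a),.198)[:2] for a in((213,387),(597,310))])
g=im.max(2); m=((g<62)&(im.max(2).astype(int)-im.min(2)<25)).astype('uint8')*255
for nm,(x0,y0,x1,y1) in dict(standby=(60,235,150,300),bypass=(255,200,350,250),duty=(572,210,620,300)).items():
    X0,Y0,X1,Y1=[int(k) for k in(*px((x0,y0)),*px((x1,y1)))]
    sub=g[Y0:Y1,X0:X1].astype(float)
    t=(sub<60).astype('uint8'); n,l,st,ce=cv2.connectedComponentsWithStats(t)
    i=1+st[1:,4].argmax(); ys,xs=np.where(l==i); w=(60-sub[ys,xs]); 
    P=np.array([ray(c,x+X0,y+Y0,.226)[:2] for x,y in zip(xs,ys)])
    mu=P.mean(0);U,S,V=np.linalg.svd(P-mu); print(nm,st[i],mu,'dir',V[0],'len',np.ptp((P-mu)@V[0]),'wid',np.ptp((P-mu)@V[1]))
s=readout.get_state();print(R.from_quat(s['tcp_rot']).as_matrix())
E
python3 m.py
```

```text
valves z.19 [array([0.515, 0.069]), array([ 0.5416, -0.0678]), array([ 0.5684, -0.2011])]
heads z.198 [array([0.4186, 0.0506]), array([ 0.4703, -0.224 ])]
standby [ 4  4 17  9 80] [0.5024 0.1231] dir [ 0.3118 -0.9501] len 0.045817172486093294 wid 0.017752682680465124
bypass [  2   1  19  10 109] [ 0.5323 -0.0108] dir [-0.1965  0.9805] len 0.04956879452928582 wid 0.01912768004154279
duty [ 1  3  9 17 90] [ 0.5102 -0.2158] dir [-0.979  -0.2037] len 0.0474070274826453 wid 0.016609888979431005
[[-0.0004  0.3828 -0.9238]
 [ 0.0014 -0.9238 -0.3828]
 [-1.     -0.0015 -0.0002]]
```

Station yaw is about 11.2°, and three things agree with the given sizes:
- The valve spacing is 139 and 136 mm (140 given).
- The filter heads sit 98 mm to -x.
- The grip directions match the line axes.

Stems are at S≈(0.514, 0.070) for standby and D≈(0.569, -0.2045) for duty. Next I raise the tool, align it to the station axes, shut the fingers and cross over at height.

Request:
drive_tool(steps=[[-3.5,0,0,5.7,0],[-3.5,0,0,5.6,0],[0,-3.4,-2.1,0,0],[0,-3.4,-2.1,0,0],[0,-3.4,-2.1,0,0],[0,-3.4,-2.1,0,0],[0,-3.4,-2.1,0,0],[0,-3.4,-2.1,0,0],[0,-3.4,-2.1,0,0],[0,-3.4,-2.1,0,0]], force=20)

```text
time: 1.2
eef_pos: [0.3705, -0.3224, 0.3012]
tcp_rot: [0.704, 0.069, -0.704, 0.069]
contact_force: [0.9, -0.4, 1.2]
opening: -0.0
```

Request:
drive_tool(steps=[[0,-4,-2.5,0,0],[0,-4,-2.5,0,0],[0,-4,-2.5,0,0],[0,-4,-2.5,0,0],[0,-4,-2.5,0,0],[0,-4,-2.5,0,0],[0,-4,-2.5,0,0],[0,-4,-2.5,0,0],[0,-4,-2.5,0,0],[0,-4,-2.5,0,0]])

```text
time: 2.2
eef_pos: [0.5381, 0.1189, 0.3013]
tcp_rot: [0.704, 0.069, -0.704, 0.069]
contact_force: [0.9, -1.5, 0.2]
opening: 0.003
```

Request:
drive_tool(steps=[[0,-1,-0.6,0,0],[0,-1,-0.6,0,0],[0,0,0,0,0],[0,0,0,0,0]])

```text
time: 2.6
eef_pos: [0.5456, 0.1378, 0.3012]
tcp_rot: [-0.704, -0.069, 0.704, -0.069]
contact_force: [-0.4, 0.3, -0.5]
opening: -0.001
```

```bash
python3 - <<'E'
from plant import read_camera
import cv2
a=[read_camera(n)['frame'][:,:,::-1] for n in('side','wrist')]
cv2.imwrite('pics/b.png',cv2.vconcat([cv2.resize(a[0][110:260,220:440],(660,450),interpolation=cv2.INTER_CUBIC)[:300], cv2.resize(a[1],(480,300)).copy() if 0 else cv2.copyMakeBorder(cv2.resize(a[1],(480,300)),0,0,0,180,0)]))
E
```

```text
(no output)
```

View pics/b.png

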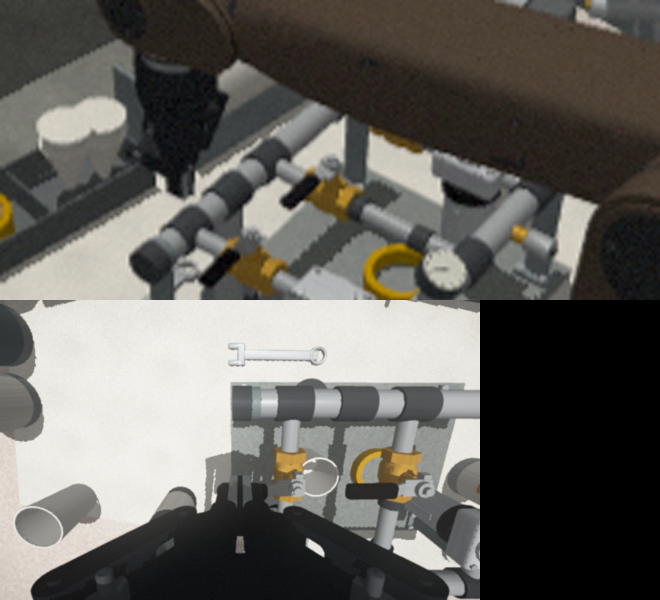

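The fingers are shut above the far side of the standby grip, and the wrist view shows the levers and headers as measured. I descend to z ≈ 0.21.

Request:
drive_tool(steps=[[2,0,0,0,0],[2,0,0,0,0],[1.5,0,0,0,0],[1.5,0,0,0,0],[1,0,0,0,0],[1,0,0,0,0],[0,0,0,0,0]])

```text
time: 3.4
eef_pos: [0.545, 0.1387, 0.2097]
tcp_rot: [-0.703, -0.069, 0.705, -0.069]
contact_force: [-0.0, 0.0, 0.3]
opening: -0.003
```

Request:
drive_tool(steps=[[0,0,0.5,0,0],[0,0,0.5,0,0],[0,0,0.5,0,0],[0,0,0.5,0,0],[0,0,0.5,0,0],[0,0,0.5,0,0],[0,0,0,0,0]])

```text
time: 4.1
eef_pos: [0.5164, 0.1332, 0.2118]
tcp_rot: [0.704, 0.069, -0.703, 0.069]
contact_force: [2.7, 3.0, 0.1]
opening: -0.0
```

Request:
drive_tool(steps=[[0,-0.2,0.7,0,0],[0,0,0.8,0,0],[0,0,0.7,0,0],[0,0.1,0.8,0,0],[0,0.2,0.8,0,0],[0,0.4,0.8,0,0],[0,0.4,0.7,0,0],[0,0,0,0,0]])

```text
time: 4.9
eef_pos: [0.4645, 0.1134, 0.211]
tcp_rot: [-0.703, -0.069, 0.705, -0.069]
contact_force: [0.5, 0.9, 1.2]
opening: 0.005
```

Request:
drive_tool(steps=[[0,0.6,0.6,0,0],[0,0.7,0.6,0,0],[0,0.5,0.4,0,0],[0,0.5,0.4,0,0],[0,0,0,0,0]])

```text
time: 5.4
eef_pos: [0.45, 0.0865, 0.211]
tcp_rot: [-0.703, -0.068, 0.705, -0.069]
contact_force: [0.6, 0.7, 0.0]
opening: -0.004
```

Request:
drive_tool(steps=[[0,0.3,0,0,0],[0,0.2,0,0,0],[0,0,0,0,0]])

```text
time: 5.7
eef_pos: [0.451, 0.0824, 0.2107]
tcp_rot: [-0.703, -0.069, 0.705, -0.069]
contact_force: [-2.5, 2.4, -0.3]
opening: -0.002
```

```bash
python3 - <<'E'
from plant import read_camera
import cv2
a=[read_camera(n)['frame'][:,:,::-1] for n in('side','wrist')]
cv2.imwrite('pics/c.png',cv2.vconcat([cv2.resize(a[0][150:250,260:440],(540,300),interpolation=cv2.INTER_CUBIC), cv2.copyMakeBorder(cv2.resize(a[1],(480,300)),0,0,0,60,0)]))
E
```

```text
(no output)
```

View pics/c.png

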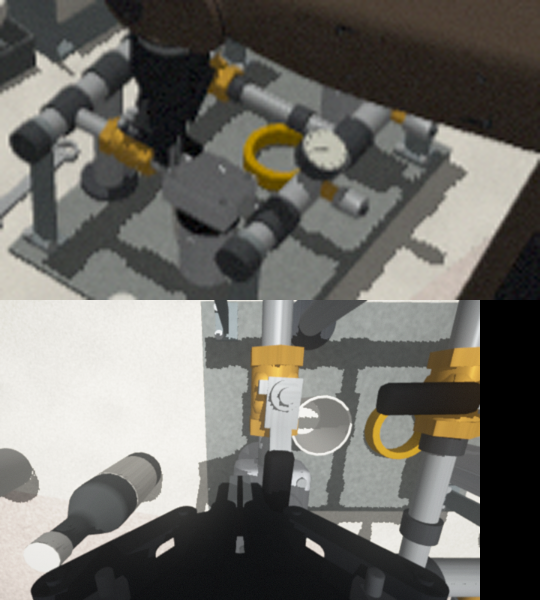

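The wrist view shows the standby lever almost along its pipe, with the finger on its left flank. I push gently on to feel for the stop.

Request:
drive_tool(steps=[[0,0.2,0,0,0],[0,0.2,0,0,0],[0,0,0,0,0]])

```text
time: 6.1
eef_pos: [0.4519, 0.0792, 0.2108]
tcp_rot: [-0.703, -0.07, 0.705, -0.068]
contact_force: [-4.3, 5.0, -0.1]
opening: -0.0
```

Request:
drive_tool(steps=[[0,0.2,0,0,0],[0,0,0,0,0]])

```text
time: 6.3
eef_pos: [0.4519, 0.079, 0.2108]
tcp_rot: [-0.703, -0.071, 0.705, -0.066]
contact_force: [-4.2, 10.9, 1.3]
opening: 0.0
```

Force rose to 11 N with no motion, so that is the hard stop. I retreat sideways, then up.

Request:
drive_tool(steps=[[0,-0.8,0,0,0],[0,-1.2,0,0,0],[0,-1.5,0,0,0],[0,0,0,0,0],[-3,0,0,0,0],[-3,0,0,0,0],[-3,0,0,0,0],[0,0,0,0,0]])

```text
time: 7.1
eef_pos: [0.449, 0.1105, 0.307]
tcp_rot: [0.708, 0.068, -0.7, 0.07]
contact_force: [0.4, -0.2, 1.4]
opening: -0.001
```

```bash
python3 - <<'E'
from plant import read_camera
import cv2
from h import *
c=read_camera('wrist');im=c['frame'][:,:,::-1].copy()
S=np.array([.514,.07]);x=np.array([.981,.195]);y=np.array([-.195,.981])
# expected open-lever grip end-points drawn
for r in(32,87):
  for o in(-9,9):
    u,v=proj(c,[*(S-r/1000*x+o/1000*y),.2285]);print(u,v);cv2.circle(im,(int(u),int(v)),2,(0,0,255),-1)
cv2.imwrite('pics/d.png',im)
E
```

```text
401.6549503289233 176.35715046434586
377.7715008232402 176.3780346901844
396.7597383720297 243.91179701251494
374.30578420163505 243.946245135577
```

View pics/d.png

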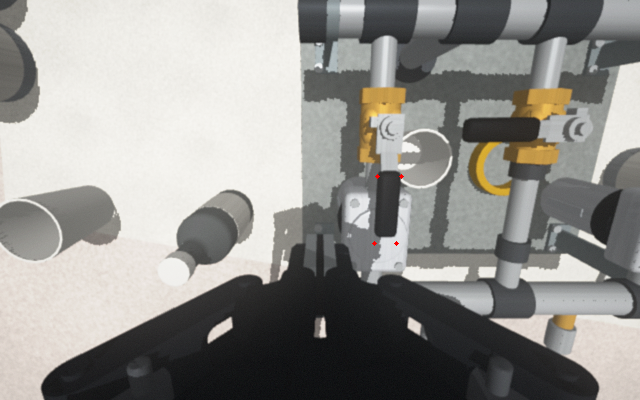

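The standby lever lies along its pipe within about 2–3°. The projected expected outline (red) has the same direction, offset about 5 mm along the pipe. Now to the right side of the duty lever.

Request:
drive_tool(steps=[[0,3.8,0,0,0],[0,3.8,0,0,0],[0,3.8,0,0,0],[0,3.8,0,0,0],[0,3.8,0,0,0],[0,3.8,0,0,0],[0,3.8,0,0,0],[0,3.8,0,0,0],[0,3.8,0,0,0],[0,3.5,0,0,0]])

```text
time: 8.15
eef_pos: [0.519, -0.2608, 0.2992]
tcp_rot: [-0.703, -0.069, 0.705, -0.069]
contact_force: [-0.3, 0.0, 0.1]
opening: -0.001
```

Request:
drive_tool(steps=[[0,0,0,0,0],[2,0,0,0,0],[2,0,0,0,0],[2,0,0,0,0],[1.5,0,0,0,0],[1.1,0,0,0,0],[1,0,0,0,0],[0,0,0,0,0]])

```text
time: 8.95
eef_pos: [0.5189, -0.2583, 0.2037]
tcp_rot: [-0.703, -0.07, 0.704, -0.068]
contact_force: [-0.7, -0.7, 0.6]
opening: -0.001
```

Request:
drive_tool(steps=[[-0.7,0,0,0,0],[0,-0.7,0,0,0],[0,-0.6,0,0,0],[0,-0.6,0,0,0],[0,-0.7,0.3,0,0],[0,-0.7,0.2,0,0],[0,-0.8,0.1,0,0],[0,-0.8,0,0,0],[0,0,0,0,0]])

```text
time: 9.85
eef_pos: [0.5035, -0.2109, 0.2124]
tcp_rot: [-0.703, -0.07, 0.704, -0.069]
contact_force: [0.1, -1.8, 1.2]
opening: -0.002
```

Request:
drive_tool(steps=[[0,-0.8,-0.2,0,0],[0,-0.9,-0.2,0,0],[0,-0.8,-0.4,0,0],[0,-0.8,-0.5,0,0],[0,-0.7,-0.7,0,0],[0,-0.6,-0.7,0,0],[0,-0.3,-0.4,0,0],[0,-0.2,-0.5,0,0],[0,0,0,0,0]])

```text
time: 10.75
eef_pos: [0.5298, -0.1539, 0.2118]
tcp_rot: [-0.704, -0.07, 0.704, -0.068]
contact_force: [-0.6, -1.1, -0.9]
opening: 0.002
```

Request:
drive_tool(steps=[[0,0,-0.3,0,0],[0,0,-0.2,0,0],[0,0,0,0,0]])

```text
time: 11.05
eef_pos: [0.5341, -0.1533, 0.2119]
tcp_rot: [-0.703, -0.07, 0.704, -0.068]
contact_force: [-4.2, 1.4, 0.8]
opening: 0.001
```

Request:
drive_tool(steps=[[0,0,-0.2,0,0],[0,0,-0.2,0,0],[0,0,0,0,0]])

```text
time: 11.35
eef_pos: [0.5384, -0.153, 0.2122]
tcp_rot: [-0.704, -0.069, 0.704, -0.069]
contact_force: [-2.5, 2.5, -0.5]
opening: 0.003
```

Request:
drive_tool(steps=[[0,0,-0.2,0,0],[0,0,0,0,0]])

```text
time: 11.55
eef_pos: [0.5403, -0.1526, 0.2122]
tcp_rot: [-0.704, -0.069, 0.704, -0.069]
contact_force: [-4.7, 1.7, 0.1]
opening: -0.0
```

Still following freely, so I keep pushing in small steps to the stop.

Request:
drive_tool(steps=[[0,0,-0.2,0,0],[0,0,-0.2,0,0],[0,0,0,0,0]])

```text
time: 11.85
eef_pos: [0.5407, -0.1526, 0.2122]
tcp_rot: [-0.7, -0.07, 0.708, -0.069]
contact_force: [-15.1, -0.1, 4.4]
opening: -0.001
```

Request:
drive_tool(steps=[[0,0,-0.2,0,0],[0,0,0,0,0]])

```text
time: 12.05
eef_pos: [0.5408, -0.1525, 0.2122]
tcp_rot: [-0.698, -0.07, 0.71, -0.069]
contact_force: [-22.8, -0.9, 8.9]
opening: -0.002
```

The duty stop is reached: 23 N and no motion. I back off, lift and clear the camera's view.

Request:
drive_tool(steps=[[0,0,1,0,0],[0,0,1.5,0,0],[0,0,1.5,0,0],[0,0,0,0,0],[-3,0,0,0,0],[-3,0,0,0,0],[-3,0,0,0,0],[0,0,0,0,0]])

```text
time: 12.85
eef_pos: [0.5105, -0.1609, 0.309]
tcp_rot: [0.708, 0.066, -0.699, 0.072]
contact_force: [0.4, -0.4, 0.1]
opening: 0.0
```

Request:
drive_tool(steps=[[0,4,1,0,0],[0,4,1,0,0],[0,4,1,0,0],[0,4,1,0,0],[0,4,1,0,0],[0,4,1,0,0],[0,4,1,0,0],[0,4,1,0,0],[0,4,1,0,0],[0,0,0,0,0]])

```text
time: 13.85
eef_pos: [0.4876, -0.5351, 0.2994]
tcp_rot: [-0.704, -0.067, 0.704, -0.068]
contact_force: [0.2, 0.7, 0.4]
opening: -0.002
```

```bash
python3 - <<'E'
from plant import read_camera
import cv2
from h import *
np.set_printoptions(precision=3,suppress=True)
c=read_camera('top');im=c['frame'][:,:,::-1].copy();g=im.max(2)
cv2.imwrite('pics/e.png',cv2.resize(im[140:285,255:455],None,fx=4,fy=4,interpolation=cv2.INTER_CUBIC))
for nm,p in dict(standby=(.455,.058),bypass=(.53,-.008),duty=(.557,-.1457)).items():
    u,v=map(round,proj(c,[*p,.226]));Y,X=v-14,u-14
    t=(g[Y:Y+29,X:X+29]<62).astype('uint8');n,l,st,ce=cv2.connectedComponentsWithStats(t)
    i=1+np.argmin([np.hypot(*(k-14)) if s[4]>30 else 99 for k,s in zip(ce[1:],st[1:])])
    ys,xs=np.where(l==i);P=np.array([ray(c,x+X,y+Y,.226)[:2] for x,y in zip(xs,ys)])
    d=np.linalg.svd(P-P.mean(0))[2][0];print(nm,st[i],P.mean(0),'axis deg vs line x',(np.degrees(np.arctan2(d[1],d[0]))-11.2)%180)
E
```

```text
standby [10  5  8 18 82] [0.459 0.058] axis deg vs line x 2.1305066857959503
bypass [ 7  9 17  9 99] [ 0.532 -0.011] axis deg vs line x 90.84362879256665
duty [  7   8  17  10 118] [ 0.559 -0.15 ] axis deg vs line x 88.84275942201343
```

View pics/e.png

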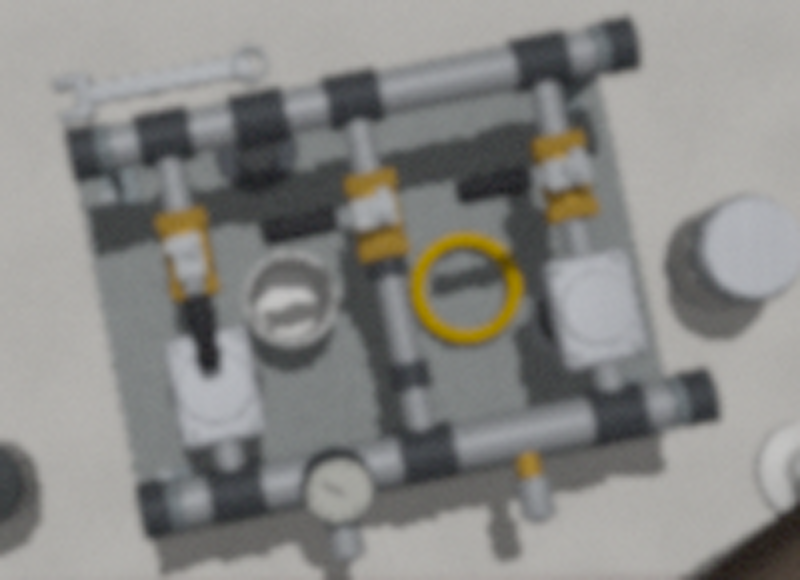

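The standby lever lies along its pipe (2.1° off the axis). The duty lever (about 1.2° off) and the bypass lever (about 0.8° off) lie across theirs. Cup, tape, tin and spanner are where they were, and the robot is clear.

```bash
python3 -c "
from plant import sign_off;print(sign_off())"
```

```text
the job is handed in; nothing more can be done
None
```

The changeover is done and handed in after about 14 s of the 51 s allowed. With the fingers shut, I pushed the standby (left) lever round to its open stop. Only then did I push the duty (right) lever round to its shut stop, and afterwards I moved the arm clear.

- **Stops:** at the standby end the force rose to about 11 N with no motion, and at the duty end to about 23 N with no motion.
- **Final top view:** the standby lever is about 2° off its pipe's axis. The duty lever is about 1° and the bypass lever about 1° off square across theirs. All are inside the 7° tolerance, allowing for 1–2° of measurement noise.
- **Other objects:** the cup, tape roll, tin and spanner are unmoved in the final picture. I did not compare the bottle, cup lid and gun cup closely, but the tool stayed above or away from them.
- **Disagreement:** the standby grip appeared about 5 mm farther along the pipe than expected in the wrist camera, and about 4 mm in the final top view. The lever directions agreed in both.

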